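# Index the stop and hang the damper against it

### The arm

A 6-joint arm with a two-finger parallel gripper is mounted at the origin on the work surface. World frame = base frame: x ahead of the robot, y to its left, z up, the work surface at z = 0. Lengths are in m, angles in rad, forces in N, time in s.
With the tool pointing down it reaches from about 0.275 to 0.775 m from the base axis. Payload 14.6 kg.
Tool frame: the origin (TCP) lies on the centre line of the jaws, within the pads' length; the fingertips stand ctrl.nose_length ahead of it and the grasp point (between the pads) lies 8 mm behind it (ctrl.nose_length is the distance from the TCP to the fingertips, in m); z points along the fingers, y is the direction in which the jaws open and shut (so a half turn about z gives the same grasp; the last joint's range is limited). The gripper opens to 85 mm and grips with 20 to 120 N. Pads are 22 mm wide; open, the fingers measure 114 mm over their backs; the gripper's body (76 mm by 85 mm) begins 54 mm behind the grasp point. The pads swing forward as they close: fully open they stand 13 mm farther back than shut.
Start: joints at [-1.267, 0.263, -0.048, 1.259, 0, 1.415], TCP at [0.233, -0.471, 0.242] pointing down, gripper open.
Joint ranges: [-2.65, 2.65], [-0.89, 1.7], [-1.18, 1.37], [-2.13, 2.11], [-1.35, 1.29], [-3.14, 3.14]. Speed limits (rad/s): [1.89, 1.89, 2.57, 2.79, 3.14, 3.14].

### API

Orientations are given as [roll, pitch, yaw] about the fixed x, y, z axes, in that order (R = Rz(yaw) Ry(pitch) Rx(roll)).
In Python, from rig import ctrl gives the robot as it stands. The module is installed in compiled form; this text tells all that it offers.
- The arm moves only by the tool jog_arm, never from a script. Its argument "series" is text: rows parted by semicolons, each of 5 numbers parted by spaces: the closure, from 0 (fully open) to 1 (shut), then the shift along the tool's x, y, z in units of 0.3 m (1.0 is 0.3 m), then the turn about the tool's z in units of 360 degrees (1.0 is 360 degrees). In form: jaw dx dy dz roll; .... A call has 1 to 10 rows; each row shifts and turns the pose as measured when the row begins, along the tool's axes as they then stand; what a row does not reach is not made up. A row lasts 1/8 s, in which the tool goes at most 62.5 mm and 10.7 degrees, less where a joint would pass 70% of its speed; a pose out of reach is approached as far as the arm can. A call with a number of a shift or a turn outside -1 to 1 is refused whole. A call with a gripper value outside its range is refused whole. The fingers move at their own pace and stop on an object; "force" is the grip in N (left out, the last holds). Time passes only in rows, so rows that do not move let the fingers close. It gives the time, the measured TCP pose, the force and the opening at its end, in the units of the state.
- ctrl.get_obs(): the state, without advancing time (a new reading comes with each control period).
- ctrl.grab_frame(name): name is "scene" or "side" or "wrist"; returns the picture (400x640x3 uint8, red, green, blue); there is no depth.
- ctrl.camera_params(name): a dict with "mtx" (3x3 intrinsics, pixels), "xyz" and "rotation" of the camera in the world. Camera axes: x right, y down, z forward; pixel columns grow to the right and rows downward; lengths in m; the calibration is good to about 2 mm. The wrist camera is an equidistant fisheye: a pixel r from the principal point sees the ray r / f radians off the axis. A picture is of the moment at which its call begins: read the wrist's pose just before it. camera_params takes no time and is no camera call; for the wrist camera it gives the pose at the moment of the call.
- ctrl.close_job(): hands the job in, once; it reports no verdict.
Trained networks look in the newest picture that a camera, given by its name, has taken for a name from the list of things; names that differ only in an ending like _2 or _b are one class to them, and where a whole thing is asked for, a point or a joint stands for the part that bears it (a point fixed in the world has none). Each returns a list of dicts, best first, with "conf" (0 to 1); they miss things now and then, are a little off and sometimes report something else, mostly with a low value. They report only what shows in the picture. A call takes as long as a camera call.
- ctrl.trace(camera, name): "pixels" (400x640 bool, what is visible of it) and "centre" ([column, row] in pixels, amid what is visible of it).
- ctrl.pinpoint(camera, name): "centre" ([column, row] in pixels: a listed point, or the origin of a listed thing).
The state is a dict: "clock": time; "qpos": joint angles; "qvel": joint speeds; "effort": joint torques, N m; "position": TCP position; "tool_rot": TCP orientation; "ft_force": force on the tool from outside, world axes, zero at the start; "wrist_torque": the same for the moment, N m; "width": finger opening in m.
Only numpy, scipy, OpenCV 4.12 (cv2) and the standard library are available. Lean on these libraries where they do the work, as an engineer would, in place of code of your own. Each camera call takes 0.05 s, during which the arm holds its last target. There are 200 camera calls.

### The job

First pull up the spring plunger of the blue stop on the hanging frame, move the stop to the hole beside the green tag and let the plunger snap fully home there. Then take the damper with the hook out of the grey stand, hook it onto the red loading end of the rail, slide it along the rail until it rests against the stop, and let go of it so that it hangs freely. Leave everything else where it is.

Things in the scene. Friction and masses are not known exactly. Their poses are not given: they have to be found in the camera images.
- frame: hanging frame, fixed. Base plate 160 x 420 x 12 mm; end plates 10 mm thick centred at frame y = -175 and +215 mm, over x = -45 to +87 mm, tops at 226 mm. Origin on the bench; y along the rail, x across it away from the robot, z up. At x = +45 mm a flat bar 30 mm wide, top at z = 210 mm, has plunger holes at y = -130, -90, -50, -10, +30 mm; a ledge behind it carries a tag beside each hole but the middle one
- load_mark (a point): middle of the red 50 mm length of the rail (its loading end), on the rail's axis; axes as the frame's. The rail is a round steel bar 12 mm in diameter along frame y, at frame x = -35 mm, z = 215 mm; red from y = 130 to 180 mm
- stop (a joint): position (m) of the blue sliding stop along the bar: 0 at the middle hole where it starts locked, growing to frame +y (to the red end); holes at -0.08, -0.04, 0, 0.04, 0.08. Slides with about 1.5 N of friction when the pin is out; 1.5 mm of play either way when it is in
- knob (a point): middle of the stop's plunger knob, an upright black cylinder 28 mm in diameter, 30 mm tall, red dot on top. At rest it stands from 250 to 280 mm above the bench, over a 20 mm neck and the stop's blue block (40 mm along y, 56 mm across, top at 226 mm). Pull it straight up to free the pin; move it sideways to carry the stop along
- plunger (a joint): lift (m) of the plunger: 0 home in a hole, about 0.010 when the pin rides on the bar's top, free to slide above 0.011, top stop at 0.018. A spring pushes it down with 7 N at 0, 10.6 N at 0.018. The pin's round nose (10 mm) finds the 13 mm hole when let go within about 3 mm of its centre
- stop_pin (a point): point of the stop on the pin's axis at the level of the bar's top; axes as the frame's
- stop_face (a point): point on the face of the stop's blue arm that looks to frame +y (to the red end), on the rail's axis; axes as the frame's. The arm is an upright plate 12 mm thick along y that the rail passes through; its top is 11 mm above the rail's axis
- damper: the damper on its hanger, about 0.32 kg, upright in a pocket of the stand. Foot 18 mm across (up to 15 mm), black tube 28 mm (to 90), red cap 32 mm (to 116), then the steel hook (see hook) and on top a black grip tab 10 mm (x) x 24 mm (y) from 175 to 225 mm. The hook's mouth opens to the damper's +x. Origin: centre of the foot's underside, z up
- hook (a point): where the rail's axis lies when hung: 165 mm above the foot, damper axes. Hook of 4 mm sheet, 44 mm wide along y; heights above the foot: lower plate 116 to 120 mm, top plate 171 to 175 mm (it rests on the rail); spine at x = -14 to -10 mm joins them; lip at x = +10 to +14 mm reaches down to 157 mm. The rail enters from +x between lip and lower plate
- tab (a point): point to grip on the black tab, 207 mm above the damper's foot (18 mm below the tab's top); damper axes
- stand: grey plastic parking stand 160 x 66 x 50 mm, fixed, with two square pockets 32 mm wide, 40 mm deep, at its x = -45 and +45 mm; pocket floor at 10 mm. Origin: centre of underside
- tag_green: the green tag: marks the hole to use. Disc 22 mm across, 6 mm thick, on the ledge beside its hole: same frame y as the hole, 29 mm behind it in frame x. Origin: centre of underside, axes as the frame's
- tag_yellow: yellow tag, not wanted. Disc 22 mm across, 6 mm thick, on the ledge beside its hole: same frame y as the hole, 29 mm behind it in frame x. Origin: centre of underside, axes as the frame's
- tag_white: white tag, not wanted. Disc 22 mm across, 6 mm thick, on the ledge beside its hole: same frame y as the hole, 29 mm behind it in frame x. Origin: centre of underside, axes as the frame's
- tag_orange: orange tag, not wanted. Disc 22 mm across, 6 mm thick, on the ledge beside its hole: same frame y as the hole, 29 mm behind it in frame x. Origin: centre of underside, axes as the frame's
- spare: a shorter cartridge without a hanger: black tube 28 mm, blue cap 32 mm, 130 mm tall, standing in the other pocket; leave it. Origin: centre of its foot
- collar: brass ring 40 mm across, 14 mm high, lying on the frame's base plate; leave it. Origin: centre of underside
- cap: loose red cap 32 mm across, 24 mm high, standing on the frame's base plate; leave it. Origin: centre of underside
- screwdriver: blue-handled screwdriver lying on the bench; leave it
- wrench: steel wrench lying on the bench; leave it
- bottle: white bottle with red cap, 56 mm across, 150 mm tall; leave it. Origin: centre of underside
- spring: red suspension coil, 60 mm across, about 96 mm tall, standing; leave it. Origin: centre of underside

How it is judged:
On the way, in this order (a step that is already met when the one before it is completed fails the run):
1. the stop's plunger is pulled out of its starting hole (value of joint plunger above 0.006 m), for 0.1 s.
2. the stop is locked in the hole beside the green tag: within 5 mm of it along the bar, plunger home within 2.5 mm, and let go (y of stop_pin in the frame of tag_green between -0.005 and 0.005 m and value of joint plunger below 0.0025 m and contact force between the fingers and plunger below 0.2 N), for 0.2 s.
3. the damper's hook is over the red length of the rail: its middle within 30 mm of the red length's middle, 10 mm across, and down to within 8 mm of resting on the rail (x of hook in the frame of load_mark between -0.01 and 0.01 m and z of hook in the frame of load_mark between -0.005 and 0.008 m and y of hook in the frame of load_mark between -0.03 and 0.03 m), for 0.2 s.
At the end, for the whole second after the job is handed in: plunger home (lift under 2.5 mm) within 5 mm of the green tag along the bar; the damper hangs still and untouched on the rail (hook within 10 mm across, 4 mm up, 5 mm down; tilt under 0.15 rad; under 20 mm/s), its hook within 5 mm of the stop's face on the red-end side (y of stop_pin in the frame of tag_green between -0.005 and 0.005 m and value of joint plunger below 0.0025 m and x of hook in the frame of load_mark between -0.01 and 0.01 m and z of hook in the frame of load_mark between -0.005 and 0.004 m and y of hook in the frame of stop_face between 0.019 and 0.027 m and angle between damper's own z axis and vertical below 0.15 rad and linear speed of damper below 0.02 m/s and contact force between the fingers and damper below 0.1 N).
It fails at once if the damper is tipped by more than 0.7 rad (angle between damper's own z axis and vertical above 0.7 rad).
It fails at once if the spare cartridge, collar, cap, screwdriver, wrench, bottle or spring is moved by more than 25 mm (distance of any of spare, collar, cap, screwdriver, wrench, bottle, spring from where it was at the start of the episode above 0.025 m).
It also fails if it takes over 61 s, if anything falls off the work surface, if the arm or the gripper's body presses on something with over 40 N, if the wrist force passes 120 N, or if a joint passes its speed limit or range.

## Working session

There is one attempt and no reset: what is moved stays moved. The work goes in short steps, Python scripts to look and compute and a tool call to move; the robot and the scene stay as the last step left them, time stands still between calls to the robot, and variables do not carry over. Pictures are saved under pics/ and viewed, about 8 in all and at most 12, crops included, and the job is handed in when it is done.

Besides the shell and the picture viewer there is one more tool, called after "Call:" as a command line: name --argument value ..., lists and objects as JSON in quotes. jog_arm: Moves the arm, as the interface text tells. Its arguments: {"type":"object","properties":{"series":{"type":"string"},"force":{"type":"number"}},"required":["series"]}

```bash
mkdir -p pics; cat > h.py <<'E'
import numpy as np, cv2
from rig import ctrl
def cam(n):
    p=ctrl.camera_params(n); R=np.array(p['rotation'],float)
    if R.shape!=(3,3):
        from scipy.spatial.transform import Rotation as Ro
        R=Ro.from_euler('xyz',R).as_matrix() if R.size==3 else Ro.from_quat(R).as_matrix()
    return np.array(p['mtx']),np.array(p['xyz']),R
def ray(n,uv,c=None):
    K,t,R=c or cam(n); x=(uv[0]-K[0,2])/K[0,0]; y=(uv[1]-K[1,2])/K[1,1]
    if n=='wrist':
        r=np.hypot(x,y); d=np.array([x/r*np.sin(r),y/r*np.sin(r),np.cos(r)]) if r>1e-9 else np.array([0,0,1.])
    else: d=np.array([x,y,1.])
    d=R@d; return t,d/np.linalg.norm(d)
def atz(n,uv,z,c=None):
    t,d=ray(n,uv,c); return t+d*(z-t[2])/d[2]
def tri(*rs):
    A=0;b=0
    for t,d in rs:
        P=np.eye(3)-np.outer(d,d); A=A+P; b=b+P@t
    X=np.linalg.solve(A,b); return X,[round(float(np.linalg.norm((np.eye(3)-np.outer(d,d))@(X-t)))*1e3,1) for t,d in rs]
E
python3 - <<'E'
from h import *
np.set_printoptions(precision=4,suppress=True)
print({k:np.round(v,3) for k,v in ctrl.get_obs().items()}, ctrl.nose_length)
for n in('scene','side','wrist'):
    p=ctrl.camera_params(n); print(n,p)
    im=ctrl.grab_frame(n); cv2.imwrite(f'pics/a_{n}.png',im[:,:,::-1])
names=['knob','load_mark','tag_green','stop_pin','stop_face','tab','hook','damper','stand','frame','tag_yellow','tag_white','tag_orange']
for nm in names:
    ds={}
    for n in('scene','side'):
        r=ctrl.pinpoint(n,nm)
        if r: ds[n]=r[0]; print(nm,n,np.round(r[0]['centre'],1),round(r[0]['conf'],2))
    if len(ds)==2: print('   ',*tri(*[ray(n,d['centre']) for n,d in ds.items()]))
E
```

```text
{'clock': np.float64(0.0), 'qpos': array([-1.267,  0.264, -0.049,  1.259,  0.   ,  1.416]), 'qvel': array([ 0.001,  0.001, -0.001,  0.   , -0.   , -0.   ]), 'effort': array([  0.001, -63.761,  38.457,   0.014,  -0.   ,  -0.   ]), 'position': array([ 0.232, -0.47 ,  0.242]), 'tool_rot': array([-3.141, -0.   ,  0.459]), 'ft_force': array([ 0.654, -0.565, -0.579]), 'wrist_torque': array([ 0.017, -0.069,  0.018]), 'width': np.float64(0.085)} 0.011
scene {'mtx': array([[483.6672,   0.    , 319.2776],
       [  0.    , 483.6672, 207.9271],
       [  0.    ,   0.    ,   1.    ]]), 'xyz': array([1.3623, 0.601 , 0.8405]), 'rotation': array([-2.146 ,  0.0135,  2.2463])}
side {'mtx': array([[480.8445,   0.    , 319.1747],
       [  0.    , 480.8445, 201.8715],
       [  0.    ,   0.    ,   1.    ]]), 'xyz': array([0.5193, 0.7643, 1.0737]), 'rotation': array([-2.4187,  0.0012, -3.1164])}
wrist {'mtx': array([[309.7069,   0.    , 319.4205],
       [  0.    , 309.7069, 194.8866],
       [  0.    ,   0.    ,   1.    ]]), 'xyz': array([ 0.2939, -0.4406,  0.3745]), 'rotation': array([ 2.8663,  0.0024
[... 598 characters left out ...]
] 0.96
    [0.5831 0.3596 0.2176] [3.2, 3.2]
hook scene [468.8 277.2] 0.9
hook side [291.9 347.1] 0.88
    [0.5844 0.358  0.1767] [2.8, 2.8]
damper scene [455.7 331.6] 0.76
damper side [295.6 383.7] 0.97
    [0.5827 0.3591 0.009 ] [4.0, 4.0]
stand scene [461.8 321.9] 0.55
stand side [316.7 378.7] 0.89
    [0.5368 0.3493 0.001 ] [1.3, 1.3]
frame scene [322.3 263.9] 0.96
frame side [308.4 243.8] 0.73
    [ 0.5707 -0.034  -0.002 ] [4.2, 4.2]
tag_yellow scene [316.3 217.3] 0.54
tag_white scene [350.7 284.2] 0.66
tag_white side [280.6 160.3] 0.42
    [0.6656 0.0547 0.2142] [135.6, 135.6]
tag_orange scene [277.4 197.5] 0.5
tag_orange side [281.5 163.9] 0.41
    [ 0.6393 -0.1216  0.2138] [0.1, 0.1]
```

```bash
python3 - <<'E'
import cv2,numpy as np
a=cv2.imread('pics/a_scene.png');b=cv2.imread('pics/a_side.png')
c=cv2.resize(a[130:400,220:540],None,fx=1.6,fy=1.6,interpolation=2)
cv2.imwrite('pics/b1.png',cv2.resize(a[140:380,230:530],None,fx=2.5,fy=2.5,interpolation=2))
cv2.imwrite('pics/b2.png',cv2.resize(b[130:400,190:510],None,fx=2.2,fy=2.2,interpolation=2))
E
```

```text
(no output)
```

View pics/b1.png

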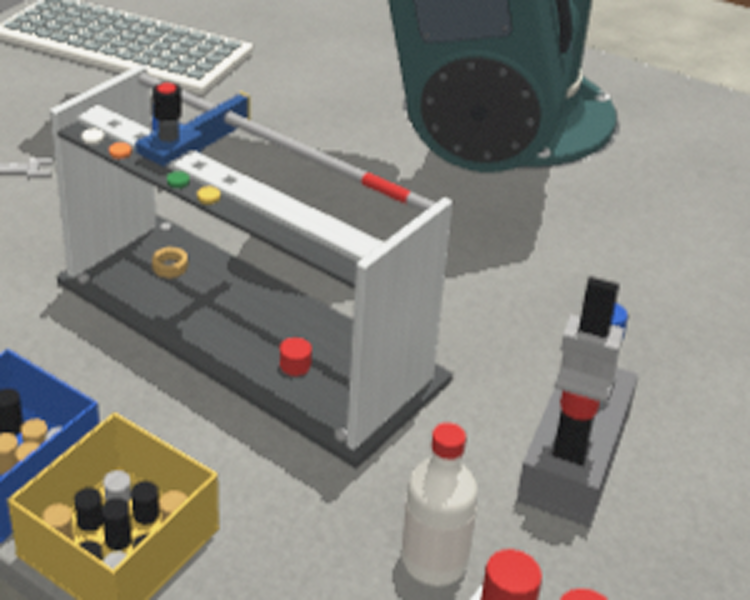

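View pics/b2.png

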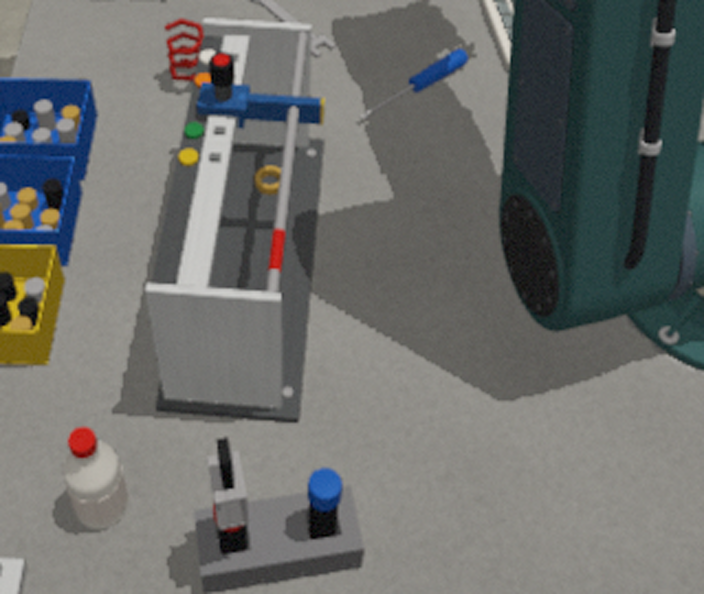

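The scene crop shows the green tag at (178,180). It is the first tag on the red-end side of the stop (knob at 167,100), so the target hole is +0.04. The side crop shows the damper's hook in the stand pocket farther from the robot. I'll lift and turn first, then travel.

Call:
jog_arm --series "0 0 0 -0.15 -0.0279;0 0 0 -0.15 -0.0279;0 0 0 -0.15 -0.0279;0 0 0 -0.05 -0.0279;0 0 0 0 -0.0279;0 0 0 0 -0.0279;0 0.145 0.145 0 0;0 0.145 0.145 0 0;0 0.145 0.145 0 0;0 0.145 0.145 0 0" --force 40

```text
clock: 2.7
position: [0.4126, -0.2996, 0.3962]
tool_rot: [-3.141, -0.0, 1.54]
ft_force: [0.3, -1.3, 0.6]
width: 0.0854
```

Call:
jog_arm --series "0 0.145 0.145 0 0;0 0.145 0.145 0 0;0 0.145 0.145 0 0;0 0.145 0.145 0 0;0 0 0 0 0"

```text
clock: 3.32
position: [0.5959, -0.1241, 0.3954]
tool_rot: [-3.141, -0.0, 1.545]
ft_force: [-0.7, -0.2, 0.5]
width: 0.0854
```

```bash
cat > fit.py <<'E'
from h import *
from scipy.optimize import least_squares
np.set_printoptions(precision=4,suppress=True)
FP={'load_mark':(-.035,.155,.215),'tag_green':(.074,-.01,None),'tag_orange':(.074,-.09,None),'tag_white':(.074,-.13,None),'tag_yellow':(.074,.03,None),'knob':(.045,-.05,.265)}
obs=[]
for n in('scene','side','wrist'):
    c=cam(n); im=ctrl.grab_frame(n); cv2.imwrite(f'pics/c_{n}.png',im[:,:,::-1])
    for k in FP:
        if n=='side' and k in('tag_white',): continue
        r=ctrl.pinpoint(n,k)
        if r and r[0]['conf']>.4: obs.append((n,k,*ray(n,r[0]['centre'],c),np.round(r[0]['centre'],0),r[0]['conf']))
def err(p):
    e=[]
    R=np.array([[np.cos(p[2]),-np.sin(p[2])],[np.sin(p[2]),np.cos(p[2])]])
    for n,k,t,d,_,_ in obs:
        f=FP[k]; z=f[2] if f[2] else .2+p[3]
        X=np.r_[p[:2]+R@np.array(f[:2]),z]
        v=X-t; e.append((v-d*(v@d))*1e3)
    return np.array(e)
s=least_squares(lambda p:err(p).ravel(),[.57,-.03,-.06,0],loss='soft_l1',f_scale=3)
print(s.x)
for o,e in zip(obs,err(s.x)): print(o[0],o[1],o[4],round(o[5],2),np.round(e,1))
p=s.x;R=np.array([[np.cos(p[2]),-np.sin(p[2])],[np.sin(p[2]),np.cos(p[2])]])
print('knob',p[:2]+R@[.045,-.05],'load',p[:2]+R@[-.035,.155]); print(ctrl.get_obs()['position'],ctrl.get_obs()['tool_rot'])
E
python3 fit.py
```

```text
[ 0.5691 -0.0258 -0.0636  0.0013]
scene load_mark [387. 213.] 0.66 [ 3.9 -1.2 -4.2]
scene tag_orange [277. 202.] 0.56 [-2.1  2.3 -0.2]
scene tag_white [267. 194.] 0.43 [ 1.7  2.7 -5.2]
scene tag_yellow [325. 268.] 0.65 [-41.6 -63.5  85.9]
scene knob [324. 266.] 0.64 [ -64.2 -129.5  157.5]
side load_mark [316. 245.] 0.8 [ 0.5 -1.9  1.4]
side tag_green [276. 189.] 0.57 [-5.3  1.9 -2.5]
side tag_yellow [274. 203.] 0.58 [-3.  -1.9  1.3]
side knob [292. 161.] 0.68 [ 4.1  0.6 -0.2]
wrist tag_green [359.  95.] 0.74 [4.8 3.7 0.8]
wrist tag_orange [359. 166.] 0.78 [1.4 0.3 0.1]
wrist tag_white [356. 203.] 0.58 [ 1.4  1.3 -0.2]
wrist tag_yellow [363.  52.] 0.55 [ 1.6 -3.1 -0.3]
wrist knob [342. 135.] 0.57 [-2.8  2.5 -0.4]
knob [ 0.6108 -0.0785] load [0.544  0.1311]
[ 0.5937 -0.127   0.3968] [3.1405 0.0006 1.5406]
```

View pics/c_wrist.png

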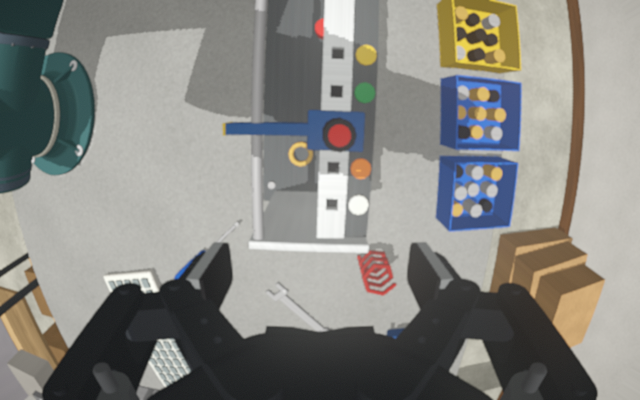

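The wrist view shows the stop's red dot at (340,134), the green tag at (365,92), and free holes at (338,53), (337,91), (333,167) and (332,204). I'll refine from these.

```bash
python3 - <<'E'
from h import *
im=cv2.imread('pics/c_wrist.png'); g=cv2.cvtColor(im,cv2.COLOR_BGR2GRAY)
def cen(m,x,y,w):
    s=m[y-w:y+w+1,x-w:x+w+1]; Y,X=np.nonzero(s); return X.mean()+x-w,Y.mean()+y-w,len(X)
h=[]
for x,y in[(338,53),(337,91),(333,167),(332,204)]:
    c=cen(g<120,x,y,8); P=atz('wrist',c[:2],.21); h.append(P); print(np.round(c,1),np.round(P,4))
b=im.astype(int); m=(b[:,:,2]>120)&(b[:,:,1]<90)
c=cen(m,340,134,15); K=atz('wrist',c[:2],.28); print('dot',np.round(c,1),np.round(K,4))
h=np.array(h); v=h[0]-h[3]; print('len',np.linalg.norm(v),'yaw',np.arctan2(-v[0],v[1]))
c=h[:,:2].mean(0); print('middle hole',c)
E
```

```text
[337.3  53.1  94. ] [6.153e-01 2.000e-04 2.100e-01]
[336.  91. 120.] [ 0.6129 -0.0395  0.21  ]
[332.7 166.9  92. ] [ 0.6076 -0.1185  0.21  ]
[331.  203.2  56. ] [ 0.605  -0.1582  0.21  ]
dot [339.1 135.2 433. ] [ 0.6106 -0.0794  0.28  ]
len 0.15871459601939542 yaw -0.06527232688151575
middle hole [ 0.61017985 -0.07899338]
```

Call:
jog_arm --series "0 0.161 0.051 0 0.0055;0 0 0 0 0;0 0 0 0.15 0;0 0 0 0.15 0;0 0 0 0 0"

```text
clock: 4.95
position: [0.611, -0.0793, 0.3047]
tool_rot: [3.139, 0.001, 1.505]
ft_force: [-0.4, 0.5, 1.3]
width: 0.0849
```

Call:
jog_arm --series "0 0 0 0.14 0;0 0 0 0 0;0.6 0 0 0 0;0.8 0 0 0 0;1 0 0 0 0;1 0 0 0 0;1 0 0 0 0;1 0 0 0 0"

```text
clock: 5.95
position: [0.6111, -0.0813, 0.274]
tool_rot: [3.134, 0.005, 1.504]
ft_force: [1.8, -1.1, -6.1]
width: 0.026
```

```bash
python3 - <<'E'
from h import *
o=ctrl.get_obs(); print(o['position'],o['ft_force'],o['width'])
a=ctrl.grab_frame('scene')[:,:,::-1];b=ctrl.grab_frame('wrist')[:,:,::-1]
cv2.imwrite('pics/d.png',np.hstack([cv2.resize(a[120:240,230:350],(400,400),interpolation=2),b[100:400,170:470].copy() if 0 else cv2.resize(b[100:400,170:470],(400,400))]))
E
```

```text
[ 0.61107976 -0.08128297  0.27400982] [ 1.75586764 -1.09725766 -6.12836515] 0.025987501225483132
```

View pics/d.png

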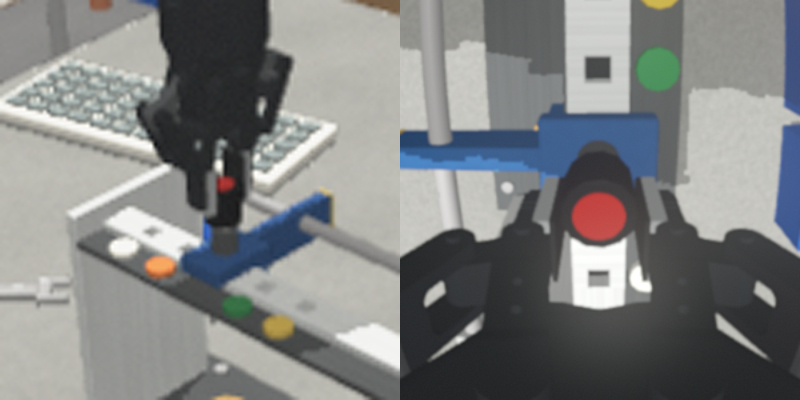

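The knob is gripped centrally (red dot at (598,215) in the right half). Now I'll lift it, watching the force.

Call:
jog_arm --series "1 0 0 -0.027 0;1 0 0 0 0"

```text
clock: 6.3
position: [0.6112, -0.0813, 0.2823]
tool_rot: [3.134, 0.005, 1.504]
ft_force: [-0.5, -0.0, -8.7]
width: 0.0262
```

Call:
jog_arm --series "1 0 0 -0.02 0;1 0 0 0 0"

```text
clock: 6.55
position: [0.6112, -0.0813, 0.2884]
tool_rot: [3.135, 0.005, 1.504]
ft_force: [-0.0, -1.3, -10.5]
width: 0.0264
```

```bash
python3 - <<'E'
from h import *
o=ctrl.get_obs(); print(o['position'],o['ft_force'])
def dot(im,box):
    x0,y0,x1,y1=box; s=im[y0:y1,x0:x1].astype(int); m=(s[:,:,2]>110)&(s[:,:,1]<70)&(s[:,:,0]<70); Y,X=np.nonzero(m); return X.mean()+x0,Y.mean()+y0,len(X)
for n,box in(('scene',(285,160,310,190)),('side',(280,145,305,170))):
    new=ctrl.grab_frame(n)[:,:,::-1]; cv2.imwrite(f'pics/e_{n}.png',new)
    print(n,np.round(dot(cv2.imread(f'pics/a_{n}.png'),box),1),np.round(dot(new,box),1))
E
```

```text
[ 0.61115805 -0.08126942  0.28843899] [ -0.03194889  -1.27753125 -10.46088071]
scene [296.1 175.4  14. ] [296.9 169.2  17. ]
side [287.5 154.4  48. ] [290.2 152.1  29. ]
```

Call:
jog_arm --series "1 0.067 0 0 0;1 0.067 0 0 0;1 0 0 0 0;1 0 0 0 0"

```text
clock: 7.15
position: [0.6139, -0.0388, 0.2874]
tool_rot: [3.136, 0.005, 1.505]
ft_force: [-0.4, -2.1, -9.6]
width: 0.0264
```

```bash
python3 - <<'E'
from h import *
o=ctrl.get_obs(); print(o['position'],o['ft_force'])
b=ctrl.grab_frame('wrist')[:,:,::-1]
print([ (k,[np.round(r['centre'],1).tolist() for r in ctrl.pinpoint('wrist',k)[:1]]) for k in('tag_green','tag_orange','tag_yellow','stop_pin','knob')])
cv2.imwrite('pics/f.png',cv2.resize(b[60:360,170:470],(600,600)))
E
```

```text
[ 0.61389302 -0.03883322  0.28735258] [-0.36489366 -2.11390814 -9.5545918 ]
[('tag_green', [[356.2, 206.8]]), ('tag_orange', [[351.8, 293.3]]), ('tag_yellow', [[359.6, 152.3]]), ('stop_pin', [[318.0, 203.3]]), ('knob', [[322.6, 251.9]])]
```

View pics/f.png

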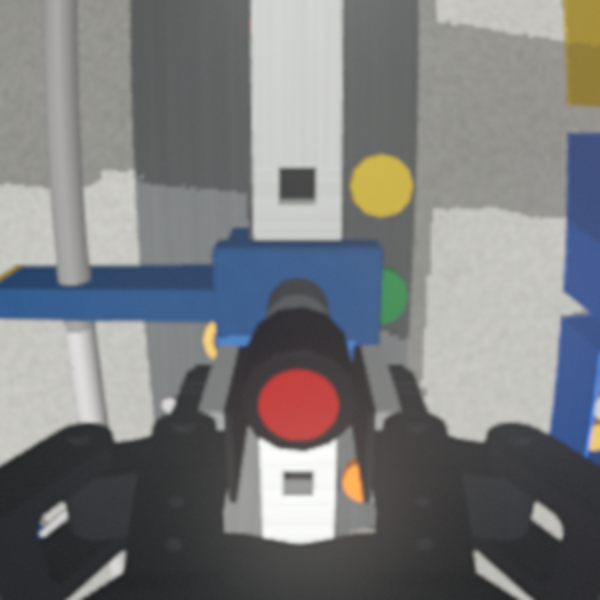

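The stop moved with the knob and overshot by about 2.5 mm (measured 42.6 mm), so I'll back off, lower and release.

Call:
jog_arm --series "1 -0.008 0 0 0;1 0 0 0 0"

```text
clock: 7.7
position: [0.6137, -0.0421, 0.2874]
tool_rot: [3.136, 0.004, 1.503]
ft_force: [-0.5, 1.1, -10.8]
width: 0.0262
```

Call:
jog_arm --series "1 0 0 0.025 0;1 0 0 0.015 0;0.8 0 0 0 0;0.5 0 0 0 0;0 0 0 0 0;0 0 0 0 0;0 0 0 0 0"

```text
clock: 8.57
position: [0.6145, -0.0427, 0.2768]
tool_rot: [3.131, 0.006, 1.503]
ft_force: [0.1, -0.5, -0.2]
width: 0.0855
```

Call:
jog_arm --series "0 0 0 -0.2 0;0 0 0 -0.2 0;0 0 0 0 0"

```text
clock: 8.95
position: [0.6117, -0.0418, 0.3991]
tool_rot: [3.134, 0.005, 1.503]
ft_force: [0.4, 1.0, -0.9]
width: 0.0854
```

```bash
python3 - <<'E'
from h import *
np.set_printoptions(precision=4,suppress=True)
o=ctrl.get_obs(); print(o['position'],o['tool_rot'])
c=cam('wrist'); b=ctrl.grab_frame('wrist')[:,:,::-1]; cv2.imwrite('pics/g_w.png',b)
x=b.astype(int); m=(x[:,:,2]>120)&(x[:,:,1]<80)&(x[:,:,0]<80)
n,l,st,ce=cv2.connectedComponentsWithStats(m.astype(np.uint8))
for i in range(1,n):
    if st[i,4]>150: print('red',st[i,4],ce[i],[atz('wrist',ce[i],z,c) for z in(.28,.29)])
rs=[]
for k in('scene','side'):
    ctrl.grab_frame(k); r=ctrl.pinpoint(k,'knob'); print(k,r[0]['centre'],r[0]['conf']); rs.append(ray(k,r[0]['centre']))
print(*tri(*rs))
ctrl.grab_frame('scene');s=ctrl.grab_frame('scene')[:,:,::-1]; cv2.imwrite('pics/g_s.png',np.hstack([cv2.resize(s[140:230,240:360],(533,400),interpolation=2)[:,:400],cv2.resize(b[60:360,170:470],(400,400))]))
E
```

```text
[ 0.6117 -0.0418  0.3991] [3.1344 0.0054 1.5029]
red 430 [241.2372  19.1744] [array([0.5582, 0.1088, 0.28  ]), array([0.5605, 0.1055, 0.29  ])]
red 364 [320.2143 189.5247] [array([ 0.6128, -0.0402,  0.28  ]), array([ 0.6129, -0.0375,  0.29  ])]
scene [307.2, 184.4] 0.68
side [288.7, 172.6] 0.48
[ 0.6133 -0.0438  0.2644] [2.5, 2.5]
```

View pics/g_s.png

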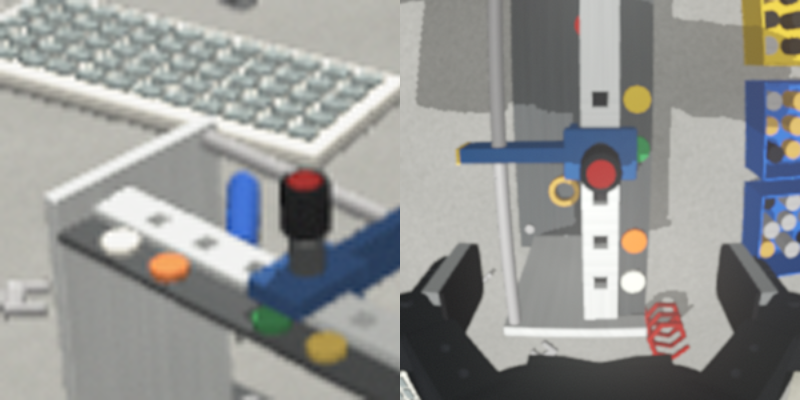

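The stop sits at the green tag with the neck back at its original length. The knob measures (0.613,-0.040), against an expected (0.613,-0.039). On to the damper.

Call:
jog_arm --series "0 0.2 0 0 0;0 0.2 -0.05 0 0;0 0.2 -0.05 0 0;0 0.2 -0.05 0 0;0 0.15 -0.05 0 0;0 0 0 0 0"

```text
clock: 10.05
position: [0.568, 0.2534, 0.3881]
tool_rot: [-3.132, 0.006, 1.5]
ft_force: [0.5, -0.2, -0.2]
width: 0.0854
```

```bash
python3 - <<'E'
from h import *
np.set_printoptions(precision=4,suppress=True)
o=ctrl.get_obs(); print(o['position'],o['tool_rot'])
c=cam('wrist'); b=ctrl.grab_frame('wrist')[:,:,::-1]; cv2.imwrite('pics/h_w.png',b); ctrl.grab_frame('side')
for k,z in(('tab',.217),('hook',.175),('damper',.01),('stand',0),('spare',.01),('load_mark',.215)):
    r=ctrl.pinpoint('wrist',k)
    if r: print(k,r[0]['conf'],np.round(r[0]['centre'],1),atz('wrist',r[0]['centre'],z,c))
E
```

```text
[0.568  0.2534 0.3881] [-3.132   0.0056  1.5003]
tab 0.56 [324.8  73.2] [0.5783 0.3565 0.217 ]
damper 0.73 [328.6  88.1] [0.5858 0.3548 0.01  ]
stand 0.58 [298.   92.2] [0.535  0.3523 0.    ]
spare 0.9 [273.3 104.2] [0.4937 0.3357 0.01  ]
load_mark 0.95 [310.1 284.3] [0.5461 0.1285 0.215 ]
```

View pics/h_w.png

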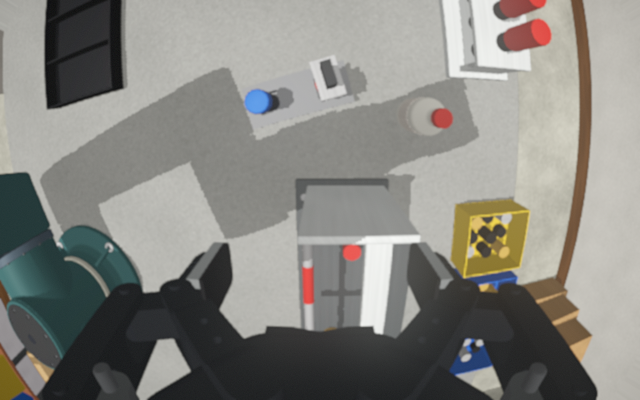

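```bash
python3 - <<'E'
import cv2,numpy as np
b=cv2.imread('pics/h_w.png'); a=cv2.imread('pics/a_scene.png')
cv2.imwrite('pics/h2.png',np.hstack([cv2.resize(b[40:140,240:360],(480,400),interpolation=2),cv2.resize(a[245:345,435:505],(280,400),interpolation=2)]))
E
```

```text
(no output)
```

View pics/h2.png

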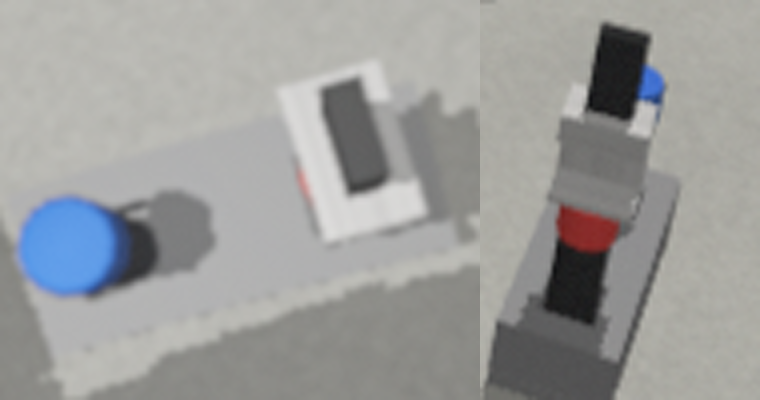

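```bash
python3 - <<'E'
import cv2,numpy as np
b=cv2.imread('pics/a_side.png'); a=cv2.imread('pics/a_scene.png')
cv2.imwrite('pics/i.png',np.hstack([cv2.resize(b[320:390,265:325],(480,560),interpolation=4),cv2.resize(a[250:315,450:490],(310,560),interpolation=4)]))
E
```

```text
(no output)
```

View pics/i.png

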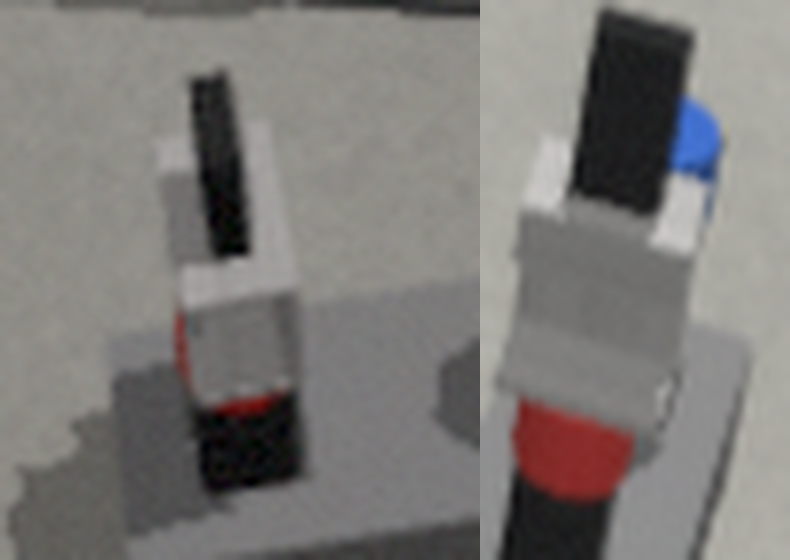

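The right (scene) crop shows the short lip above with the bright lower plate below it. The side crop shows the full-height spine on its right edge (290,290-390), which is -x. So the mouth faces world +x, and the damper's yaw is about 0.2. I'll turn, go closer and refine.

Call:
jog_arm --series "0 0 0 0 -0.0225;0 0 0 0 -0.0225;0 0 0 0 0;0 0.2 0.087 0.15 0;0 0 0 0 0"

```text
clock: 11.08
position: [0.581, 0.2986, 0.3523]
tool_rot: [-3.133, 0.003, 1.772]
ft_force: [-0.3, -0.0, -0.6]
width: 0.0855
```

```bash
python3 - <<'E'
from h import *
np.set_printoptions(precision=4,suppress=True)
o=ctrl.get_obs(); print(o['position'],o['tool_rot'])
c=cam('wrist'); b=ctrl.grab_frame('wrist')[:,:,::-1]; cv2.imwrite('pics/j_w.png',b)
for k,z in(('tab',.217),('hook',.175),('damper',.01),('stand',0),('spare',.01)):
    r=ctrl.pinpoint('wrist',k)
    if r: print(k,r[0]['conf'],np.round(r[0]['centre'],1),atz('wrist',r[0]['centre'],z,c))
cv2.imwrite('pics/j.png',cv2.resize(b[40:260,200:440],(720,660*600//660),interpolation=2))
E
```

```text
[0.581  0.2986 0.3523] [-3.1332  0.003   1.772 ]
tab 0.87 [337.2 124.6] [0.5832 0.3557 0.217 ]
hook 0.85 [336.4 122.6] [0.5844 0.3559 0.175 ]
damper 0.76 [332.  118.1] [0.5853 0.3557 0.01  ]
stand 0.56 [299.5 118.3] [0.5363 0.3452 0.    ]
spare 0.9 [270.3 120.7] [0.4934 0.3338 0.01  ]
```

View pics/j.png

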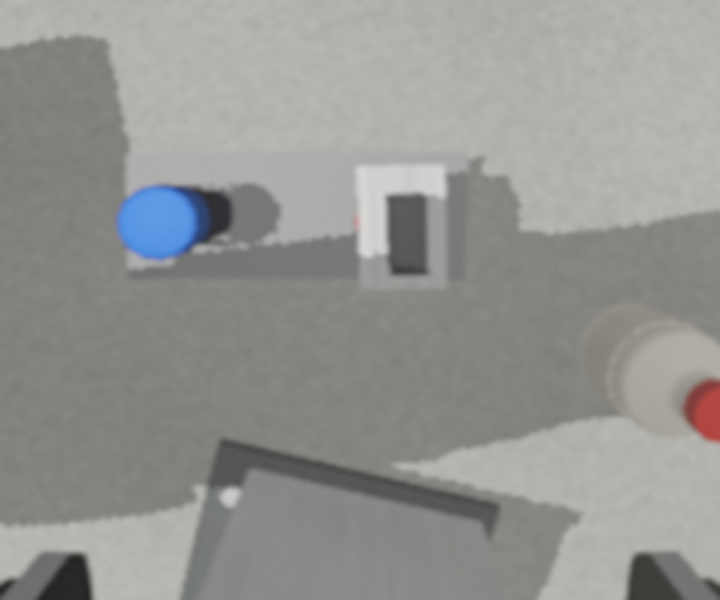

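The crop shows the hook square to the image (edges vertical), so the tool yaw matches. The tab is near (407,235) in the crop, and its measured positions agree within about 2 mm.

Call:
jog_arm --series "0 0.185 0.047 0 0;0 0 0 0.1 0;0 0 0 0 0"

```text
clock: 11.75
position: [0.5859, 0.3533, 0.3282]
tool_rot: [3.14, 0.002, 1.768]
ft_force: [-1.0, -0.7, 0.6]
width: 0.0854
```

Call:
jog_arm --series "0 0.009 -0.006 0.14 0;0 0 0 0.14 0;0 0 0 0.09 0;0 0 0 0 0"

```text
clock: 12.25
position: [0.5864, 0.3539, 0.2225]
tool_rot: [3.131, -0.001, 1.764]
ft_force: [0.2, 0.7, -0.4]
width: 0.0854
```

Call:
jog_arm --series "0 0.006 -0.01 0.03 0;0 0 0 0 0;0.7 0 0 0 0;1 0 0 0 0;1 0 0 0 0;1 0 0 0 0;1 0 0 0 0;1 0 0 0 0" --force 60

```text
clock: 13.25
position: [0.5842, 0.3554, 0.2187]
tool_rot: [3.126, -0.002, 1.763]
ft_force: [-2.5, -0.4, 0.9]
width: 0.0089
```

Call:
jog_arm --series "1 0 0 -0.05 0;1 0 0 0 0"

```text
clock: 13.5
position: [0.5837, 0.3551, 0.2329]
tool_rot: [3.127, -0.002, 1.763]
ft_force: [-1.2, -0.1, -2.4]
width: 0.0087
```

Gripped: width 8.7 mm and the weight shows in the force reading. Now lift clear, align the yaw with the frame, and pass on the robot side of the end plate.

Call:
jog_arm --series "1 0 0 -0.12 0;1 0 0 -0.12 0;1 0 0 0 0.0205;1 0 0 0 0.0205;1 0 0 0 0"

```text
clock: 14.12
position: [0.5836, 0.3546, 0.3021]
tool_rot: [3.131, -0.003, 1.499]
ft_force: [-0.6, 0.6, -3.6]
width: 0.0092
```

Call:
jog_arm --series "1 -0.108 -0.0625 0 0;1 -0.108 -0.0625 0 0;1 -0.108 -0.0625 0 0;1 -0.108 -0.0625 0 0;1 -0.108 -0.0625 0 0;1 0 0 0 0"

```text
clock: 14.88
position: [0.4761, 0.1944, 0.2958]
tool_rot: [3.134, -0.0, 1.52]
ft_force: [0.2, 2.0, -3.5]
width: 0.0091
```

Call:
jog_arm --series "1 -0.108 0.044 0.015 0.002;1 -0.108 0.044 0.015 0;1 0 0 0 0;1 0 0 0 0"

```text
clock: 15.38
position: [0.5005, 0.1276, 0.2854]
tool_rot: [3.134, -0.001, 1.518]
ft_force: [-0.1, 0.5, -3.2]
width: 0.0089
```

```bash
python3 - <<'E'
from h import *
np.set_printoptions(precision=4,suppress=True)
o=ctrl.get_obs(); print(o['position'],o['tool_rot'],o['ft_force'])
ims=[]
for k,bx in(('scene',(340,180,460,300)),('side',(280,220,360,300))):
    b=ctrl.grab_frame(k)[:,:,::-1]; ims.append(cv2.resize(b[bx[1]:bx[3],bx[0]:bx[2]],(400,400),interpolation=2))
cv2.imwrite('pics/k.png',np.hstack(ims))
rs={}
for q in('hook','damper','tab'):
    for k in('scene','side'):
        r=ctrl.pinpoint(k,q); 
        if r: rs[q,k]=ray(k,r[0]['centre']); print(q,k,r[0]['conf'])
    if (q,'scene') in rs and (q,'side') in rs: print(*tri(rs[q,'scene'],rs[q,'side']))
E
```

```text
[0.5005 0.1276 0.2854] [ 3.1336 -0.0005  1.5177] [-0.1109  0.5236 -3.2131]
hook scene 0.86
hook side 0.87
[0.5069 0.1388 0.2494] [2.0, 2.0]
damper side 0.88
tab scene 0.61
tab side 0.77
[0.5041 0.132  0.2856] [5.2, 5.2]
```

View pics/k.png

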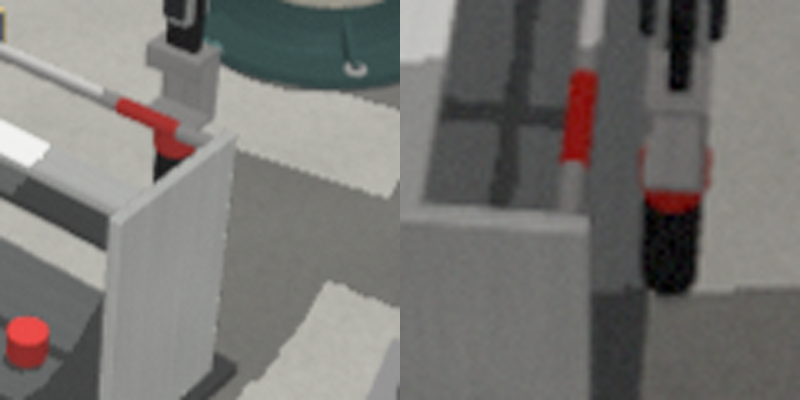

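The picture shows the mouth facing the rail at the red end, with the damper hanging upright beside it on the robot side. I'll move in and feel for the spine against the rail.

Call:
jog_arm --series "1 0.002 0.045 0 0.002;1 0.002 0.045 0 0;1 0.002 0.042 0 0;1 0 0 0 0;1 0 0 0 0"

```text
clock: 16.4
position: [0.5435, 0.1269, 0.2857]
tool_rot: [3.133, -0.0, 1.504]
ft_force: [0.3, 0.6, -2.6]
width: 0.009
```

Call:
jog_arm --series "1 0 0.01 0 0;1 0 0 0 0"

```text
clock: 16.65
position: [0.5463, 0.1267, 0.2859]
tool_rot: [3.133, -0.001, 1.504]
ft_force: [0.1, -0.1, -3.6]
width: 0.0086
```

Call:
jog_arm --series "1 0 0.008 0 0;1 0 0 0 0"

```text
clock: 16.9
position: [0.5479, 0.1265, 0.2859]
tool_rot: [3.135, -0.0, 1.504]
ft_force: [-3.4, 0.8, -3.7]
width: 0.0089
```

Contact came at x≈0.5478, where it was predicted. Back off 4 mm and lower.

Call:
jog_arm --series "1 0 -0.0135 0 0;1 0 0 0 0;1 0 0 0.03 0;1 0 0 0.03 0;1 0 0 0 0"

```text
clock: 17.52
position: [0.5441, 0.1268, 0.2664]
tool_rot: [3.134, -0.0, 1.504]
ft_force: [-0.5, 0.2, -3.0]
width: 0.0091
```

Call:
jog_arm --series "1 0 0 0.015 0;1 0 0 0 0;1 0 0 0.008 0;1 0 0 0 0"

```text
clock: 18.02
position: [0.5443, 0.1268, 0.2592]
tool_rot: [3.133, -0.0, 1.504]
ft_force: [-0.0, 0.3, -3.2]
width: 0.0087
```

Call:
jog_arm --series "1 0 0 0.009 0;1 0 0 0 0"

```text
clock: 18.27
position: [0.5448, 0.1268, 0.2591]
tool_rot: [3.129, -0.001, 1.504]
ft_force: [0.7, -0.5, -3.7]
width: 0.0091
```

Call:
jog_arm --series "1 0 0 0.012 0;1 0 0 0 0;1 0 0 0 0"

```text
clock: 18.65
position: [0.5454, 0.1269, 0.2591]
tool_rot: [3.123, -0.002, 1.504]
ft_force: [0.0, -0.3, -4.1]
width: 0.0088
```

Call:
jog_arm --series "1 0 0 0.02 0;1 0 0 0 0"

```text
clock: 18.9
position: [0.5469, 0.1271, 0.2592]
tool_rot: [3.113, -0.003, 1.504]
ft_force: [0.3, -0.5, -3.9]
width: 0.0093
```

```bash
python3 - <<'E'
from h import *
np.set_printoptions(precision=3,suppress=True)
o=ctrl.get_obs(); print(o['qpos'],o['effort'],o['ft_force'],o['wrist_torque'],o['position'],o['tool_rot'])
ims=[]
for k,bx in(('scene',(340,180,440,280)),('side',(280,200,360,280))):
    b=ctrl.grab_frame(k)[:,:,::-1]; ims.append(cv2.resize(b[bx[1]:bx[3],bx[0]:bx[2]],(400,400),interpolation=2))
cv2.imwrite('pics/l.png',np.hstack(ims))
rs={}
for q in('hook','tab'):
    for k in('scene','side'):
        r=ctrl.pinpoint(k,q); 
        if r: rs[q,k]=ray(k,r[0]['centre'])
    if (q,'scene') in rs and (q,'side') in rs: print(q,*tri(rs[q,'scene'],rs[q,'side']))
E
```

```text
[ 0.084  0.302  0.053  1.294 -0.001  1.721] [  0.281 -73.025  41.509   0.213   0.011  -0.   ] [ 0.277 -0.539 -3.893] [ 0.035  0.017 -0.019] [0.547 0.127 0.259] [ 3.113 -0.003  1.504]
hook [0.548 0.129 0.218] [1.4, 1.4]
tab [0.55  0.133 0.261] [4.3, 4.3]
```

View pics/l.png

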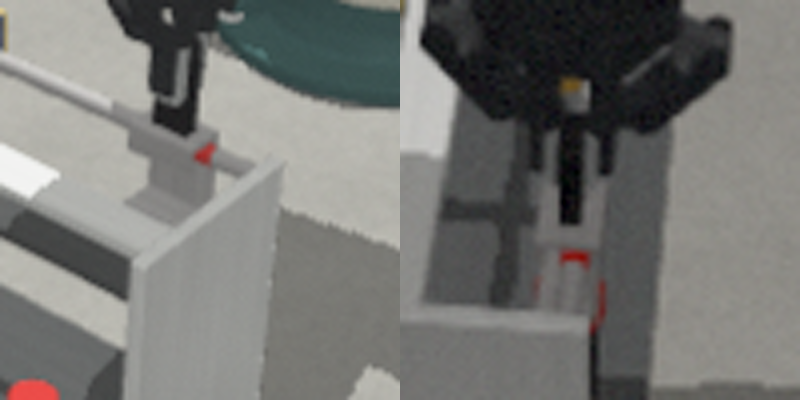

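Twelve pictures viewed. The last one shows the hook over the red length of the rail. The z reading seems to stick on small steps and drift in tilt, so I'll back up slightly and make a bigger step.

Call:
jog_arm --series "1 0 -0.008 -0.025 0;1 0 0 0 0"

```text
clock: 19.45
position: [0.5441, 0.1272, 0.2651]
tool_rot: [3.117, -0.003, 1.504]
ft_force: [0.2, 0.1, -3.7]
width: 0.0086
```

Call:
jog_arm --series "1 0 0 0.03 0;1 0 0 0 0"

```text
clock: 19.7
position: [0.5452, 0.1274, 0.2578]
tool_rot: [3.112, -0.003, 1.504]
ft_force: [-3.9, -0.3, 6.5]
width: 0.0088
```

Contact now shows clearly (fz +6.5 N). Ease off about 1 mm and slide toward the stop.

Call:
jog_arm --series "1 0 -0.003 -0.01 0;1 0 0 0 0;1 -0.06 0 0 0;1 -0.06 0 0 0;1 0 0 0 0"

```text
clock: 20.32
position: [0.5409, 0.0887, 0.2582]
tool_rot: [3.116, -0.003, 1.504]
ft_force: [-0.4, 0.0, -3.5]
width: 0.0088
```

Call:
jog_arm --series "1 -0.06 0 0 0;1 -0.06 0 0 0;1 -0.06 0 0 0;1 -0.06 0 0 0;1 0 0 0 0;1 0 0 0 0"

```text
clock: 21.08
position: [0.5357, 0.0108, 0.258]
tool_rot: [3.116, -0.003, 1.502]
ft_force: [-0.2, -0.4, -3.9]
width: 0.009
```

Call:
jog_arm --series "1 -0.03 0 0 0;1 0 0 0 0"

```text
clock: 21.32
position: [0.5351, 0.0018, 0.2579]
tool_rot: [3.116, -0.003, 1.503]
ft_force: [1.1, 0.0, -3.2]
width: 0.0089
```

Call:
jog_arm --series "1 -0.012 0 0 0;1 0 0 0 0"

```text
clock: 21.58
position: [0.5348, -0.0017, 0.2579]
tool_rot: [3.116, -0.003, 1.503]
ft_force: [-0.1, 0.1, -2.8]
width: 0.009
```

Call:
jog_arm --series "1 -0.011 0 0 0;1 0 0 0 0"

```text
clock: 21.82
position: [0.5346, -0.0051, 0.2579]
tool_rot: [3.116, -0.003, 1.504]
ft_force: [0.3, 0.3, -2.3]
width: 0.0091
```

Call:
jog_arm --series "1 -0.01 0 0 0;1 0 0 0 0"

```text
clock: 22.08
position: [0.5344, -0.0082, 0.2579]
tool_rot: [3.116, -0.003, 1.504]
ft_force: [0.0, 0.1, -2.8]
width: 0.0091
```

Call:
jog_arm --series "1 -0.01 0 0 0;1 0 0 0 0"

```text
clock: 22.32
position: [0.5342, -0.0093, 0.2582]
tool_rot: [3.115, -0.008, 1.505]
ft_force: [-0.2, 2.5, -4.8]
width: 0.0092
```

Call:
jog_arm --series "1 -0.009 0 0 0;1 0 0 0 0"

```text
clock: 22.58
position: [0.5341, -0.0095, 0.2584]
tool_rot: [3.115, -0.015, 1.507]
ft_force: [0.8, 2.0, -4.5]
width: 0.0089
```

Against the stop: fy rose to 2.5 N and motion stopped at y≈-0.0094. Lower onto the rail and release.

Call:
jog_arm --series "1 0 0 0.012 0;1 0 0 0 0"

```text
clock: 22.82
position: [0.5346, -0.0092, 0.2585]
tool_rot: [3.109, -0.014, 1.508]
ft_force: [1.0, 0.7, -3.1]
width: 0.0086
```

Call:
jog_arm --series "0.8 0 0 0 0;0.7 0 0 0 0;0.6 0 0 0 0;0.5 0 0 0 0;0.5 0 0 0 0"

```text
clock: 23.45
position: [0.535, -0.0098, 0.2584]
tool_rot: [3.109, -0.014, 1.507]
ft_force: [0.4, -0.8, 0.2]
width: 0.0427
```

Call:
jog_arm --series "0.5 0 0 -0.05 0;0.5 0 0 -0.1 0;0.5 0 0 -0.15 0;0.5 0 0 -0.15 0;0.5 0 0 0 0;0.5 0 0 0 0;0.5 0 0 0 0;0.5 0 0 0 0"

```text
clock: 24.45
position: [0.5295, -0.0112, 0.3946]
tool_rot: [3.113, -0.014, 1.507]
ft_force: [0.7, 0.3, -0.1]
width: 0.0425
```

```bash
python3 - <<'E'
from h import *
np.set_printoptions(precision=4,suppress=True)
o=ctrl.get_obs(); print(o['position'],o['tool_rot'],o['ft_force'],o['width'],o['clock'])
c=cam('wrist')
for k in('scene','side','wrist'): cv2.imwrite(f'pics/m_{k}.png',ctrl.grab_frame(k)[:,:,::-1])
Z={'hook':.215,'tab':.257,'damper':.05,'stop_face':.215,'knob':.265,'stop_pin':.21,'tag_green':.205}
for q in Z:
    rs=[]
    for k in('scene','side','wrist'):
        r=ctrl.pinpoint(k,q)
        if r and r[0]['conf']>.4:
            rr=ray(k,r[0]['centre'],c if k=='wrist' else None); rs.append(rr)
            t,d=rr; print(q,k,round(r[0]['conf'],2),np.round(r[0]['centre'],1),t+d*(Z[q]-t[2])/d[2])
    if len(rs)>1: print('  tri',*tri(*rs))
E
```

```text
[ 0.5295 -0.0112  0.3946] [ 3.1134 -0.0141  1.5074] [ 0.6899  0.3403 -0.0682] 0.0425476593298521 24.45
hook scene 0.65 [338.8 197.8] [0.5498 0.0005 0.215 ]
hook side 0.65 [321.  197.7] [ 0.5354 -0.0064  0.215 ]
hook wrist 0.67 [321.2 178.3] [ 0.536  -0.0108  0.215 ]
  tri [ 0.5357 -0.0123  0.2053] [2.6, 2.1, 0.7]
tab scene 0.8 [336.5 180.6] [ 0.5442 -0.011   0.257 ]
tab side 0.57 [318.7 187.3] [ 0.5407 -0.0011  0.257 ]
tab wrist 0.88 [319.6 184.8] [ 0.5333 -0.0078  0.257 ]
  tri [ 0.5378 -0.0111  0.2508] [4.8, 4.4, 4.7]
damper scene 0.81 [339.7 245.8] [ 0.5296 -0.0098  0.05  ]
damper side 0.89 [319.9 241.6] [0.5379 0.0016 0.05  ]
damper wrist 0.62 [318.4 153. ] [ 0.5375 -0.0053  0.05  ]
  tri [ 0.5371 -0.0028  0.0531] [3.9, 5.5, 2.1]
stop_face scene 0.91 [334.2 193.7] [ 0.5412 -0.0201  0.215 ]
stop_face side 0.88 [320.6 189. ] [ 0.537  -0.0349  0.215 ]
stop_face wrist 0.97 [320.7 198.5] [ 0.5341 -0.0324  0.215 ]
  tri [ 0.535  -0.0309  0.2129] [6.4, 4.8, 2.2]
knob scene 0.71 [305.1 185.8] [ 0.62   -0.0466  0.265 ]
knob side 0.55 [288.5 171.6] [ 0.6135 -0.043   0.265 ]
knob wrist 0.85 [409.  219.9] [ 0.6146 -0.0452  0.265 ]
  tri [ 0.6154 -0.0481  0.2611] [2.2, 1.6, 1.4]
stop_pin scene 0.74 [308.6 207.7] [ 0.6235 -0.0347  0.21  ]
stop_pin side 0.68 [292.6 188.7] [ 0.6059 -0.0389  0.21  ]
stop_pin wrist 0.77 [391.5 201.8] [ 0.6115 -0.0432  0.21  ]
  tri [ 0.6105 -0.0462  0.2006] [1.5, 3.9, 3.3]
tag_green scene 0.41 [300.5 212.9] [ 0.6469 -0.0405  0.205 ]
```

```bash
python3 - <<'E'
from h import *
np.set_printoptions(precision=4,suppress=True,linewidth=150)
b=cv2.imread('pics/m_wrist.png').astype(int); c=cam('wrist')
m=(b[:,:,2]>120)&(b[:,:,1]<80)&(b[:,:,0]<80)
n,l,st,ce=cv2.connectedComponentsWithStats(m.astype(np.uint8))
for i in range(1,n):
    if st[i,4]>150: print('red',st[i,4],ce[i],atz('wrist',ce[i],.28,c))
for col in(308,334):
  print(col)
  for r in range(138,216,2):
    print(r,b[r,col-1:col+2].mean(0).astype(int),round(atz('wrist',(col,r),.226,c)[1],4),end=' | ')
  print()
E
```

```text
308
138 [102 102 100] 0.0323 | 140 [102 103 101] 0.0304 | 142 [102 103 101] 0.0284 | 144 [102 102 101] 0.0264 | 146 [102 103 101] 0.0245 | 148 [105 105 104] 0.0225 | 150 [116 117 116] 0.0205 | 152 [122 124 125] 0.0186 | 154 [128 129 129] 0.0166 | 156 [151 152 152] 0.0146 | 158 [167 168 169] 0.0126 | 160 [167 168 169] 0.0106 | 162 [168 169 169] 0.0086 | 164 [168 168 169] 0.0066 | 166 [165 166 170] 0.0046 | 168 [165 167 170] 0.0026 | 170 [167 169 169] 0.0006 | 172 [168 169 169] -0.0014 | 174 [168 169 170] -0.0035 | 176 [168 169 170] -0.0055 | 178 [168 169 170] -0.0075 | 180 [167 168 168] -0.0095 | 182 [167 168 168] -0.0116 | 184 [167 168 169] -0.0136 | 186 [167 169 169] -0.0157 | 188 [166 168 168] -0.0178 | 190 [172 174 174] -0.0198 | 192 [213 213 213] -0.0219 | 194 [217 217 217] -0.024 | 196 [217 217 217] -0.0261 | 198 [208 208 208] -0.0282 | 200 [188 151 129] -0.0303 | 202 [198 140  93] -0.0324 | 204 [198 140  94] -0.0345 | 206 [197 140  95] -0.0366 | 208 [196 140  94] -0.0388 | 210 [187 146 112] -0.0409 | 212 [144 141 137] -0.0431 | 214 [139 140 138] -0.0452 | 
334
138 [ 99 100  99]
[... 353 characters left out ...]
49 | 166 [160 160 160] 0.0028 | 168 [160 160 160] 0.0008 | 170 [159 160 159] -0.0012 | 172 [160 160 160] -0.0032 | 174 [159 160 160] -0.0052 | 176 [160 160 160] -0.0073 | 178 [160 160 159] -0.0093 | 180 [159 160 160] -0.0114 | 182 [160 160 159] -0.0134 | 184 [159 159 158] -0.0155 | 186 [157 157 157] -0.0175 | 188 [156 157 157] -0.0196 | 190 [180 181 181] -0.0217 | 192 [193 192 190] -0.0238 | 194 [191 188 186] -0.0259 | 196 [191 188 186] -0.028 | 198 [186 181 178] -0.0301 | 200 [189 146 118] -0.0322 | 202 [197 138  91] -0.0343 | 204 [195 138  92] -0.0364 | 206 [195 138  91] -0.0386 | 208 [195 137  91] -0.0407 | 210 [168 131 115] -0.0429 | 212 [115 185 216] -0.045 | 214 [129 211 242] -0.0472 |
```

The hook plate adjoins the blue arm with no gap: plate rows 156–199 span 44 mm, and blue starts at row 199. Wait a moment so any swing dies out, then hand in.

Call:
jog_arm --series "0.5 0 0 0 0;0.5 0 0 0 0;0.5 0 0 0 0;0.5 0 0 0 0;0.5 0 0 0 0;0.5 0 0 0 0;0.5 0 0 0 0;0.5 0 0 0 0;0.5 0 0 0 0;0.5 0 0 0 0"

```text
clock: 26.9
position: [0.5298, -0.0113, 0.3953]
tool_rot: [3.112, -0.014, 1.507]
ft_force: [-0.4, -0.0, -0.3]
width: 0.0426
```

```bash
python3 - <<'E'
from h import *
a=cv2.imread('pics/m_wrist.png').astype(int); b=ctrl.grab_frame('wrist')[:,:,::-1].astype(int)
print('change near damper',np.abs(a-b)[140:230,290:430].mean())
ctrl.close_job()
E
```

```text
change near damper 2.814814814814815
the job is handed in; nothing more can be done
```

The job is done and handed in at about 27 s of the 61 s limit; no verdict is reported. I moved the stop one hole toward the red end, to the hole beside the green tag, and let the plunger down there. Then I took the damper from the stand, hooked it over the red length of the rail, slid it against the stop and let go.

**Last checks**
- **Stop position:** after release the knob measured about 1 mm from its expected place at the green-tag hole. At the end the blue arm's middle was about 2 mm off, inside the 5 mm limit.
- **Plunger:** after release the knob was back at its resting height (middle at 264 mm, expected 265 mm). The stop later held against the damper's push of about 2.5 N.
- **Damper:** in the last wrist picture the hook plate touches the arm's face with no visible gap. Hook to face measured 21.6 mm, against 22 mm at contact. The damper measured nearly upright, and the gripper was clear above it.

**What disagreed or failed**
- **Noisy final readings:** the side camera alone put hook to face at about 28 mm, outside the 19–27 mm limit. Combining the cameras gave about 19 mm. The networks also put the final knob and pin 4–9 mm off along the bar and up to 9 mm low. I trusted the wrist-image edges instead.
- **Knob re-check:** my colour check for the knob's red dot found nothing in the last picture, so the plunger was not re-confirmed that way.
- **Stillness:** the image region around the damper changed by 2.8 grey levels on average over about 2 s. I took this as noise and small arm drift, but measured no speed.

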